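# Wedge the tortilla press tight between its cleats

### The job

The tortilla press has worked loose between its cleats on the shelf. Take the wooden mallet and drive the wedge in beside the press with separate light taps, drawing the mallet clear between them, until the press is hard against the back cleat and one more firm tap no longer moves the wedge forward; do not hit or force it so hard that it could split. Then lay the mallet down flat on the shelf, clear of the wedge and the press, and leave the other kitchen things where they are.

Things in the scene. Friction and masses are not known exactly. Their poses are not given: they have to be found in the camera images.
- cleat: L-shaped dark wooden cleat screwed to the shelf, 26 mm high: back cleat 272 mm long and end cleat. Origin: at shelf height, in the middle of the press's place. x points from the near side to the back cleat (inner face at x = +100 mm); y is the direction in which the wedge is driven (end cleat's inner face at y = +120 mm)
- slot_mouth (a point): point fixed to the L cleat's frame, nominal middle of the slot's mouth (cleat x -118, y -115, z 26 mm). On the slot's near side is a separate angled dark cleat, 115 x 36 x 26 mm, from cleat y -115 to 0. It was fixed by eye, up to 3 mm off either way, so the depth at which the wedge stops differs by up to 18 mm either way from one kitchen to the next and must be felt
- press: wooden tortilla press, loose, about 1.2 kg: base 200 mm (x) x 240 mm (y) x 28 mm, upper board, lever post at its -y end (113 mm high), lever along y with its handle past the +y end. Origin: centre of the base's underside; axes as the cleat's. It starts 2.5 to 3.7 mm short of the back cleat (cleat x -2.5 to -3.7 mm); hard against it, x is 0. The wedge pushes it there
- wedge: pale waxed wooden wedge lying free in the slot's mouth: 160 mm long, 30 mm high, 42.7 mm wide at its head (-y end), 16 mm at its tip (+y), taper 1 in 6, 0.1 kg. Origin: underside, half-way along, 15 mm from the straight face (+x) that lies along the press. Its y is the driving direction. Friction holds it where it is left
- wedge_head (a point): centre of the wedge's flat head end (42.7 x 30 mm), 15 mm above the shelf; struck along +y. It stops after 28 to 75 mm, 20 to 60 mm outside the press's end. Resistance is under 9 N while the press moves; then it rises steeply, within 2 mm. 15 N is a firm tap; over 50 N splits the wedge, so tap slowly (mallet under 40 mm/s)
- mallet: kitchen mallet lying on the shelf, about 0.36 kg. Red-brown block head 120 mm long (y; striking faces at y +60 and -60 mm), 52 mm wide (x), 60 mm high. Handle 22 mm thick from the head's middle to -x, 30 mm high, ending 194 mm from the origin (centre of the head's underside). Grip the head across its width 35 mm in front of or behind the handle, or grip the handle
- jarrito: glazed brown clay jug, 92 mm high, 86 mm across, small loop handle; bystander. Origin: centre of its underside
- warmer: round purple plastic tortilla warmer with a snap lid, 214 mm across, 94 mm high; bystander. Origin: centre of its underside
- spoon: steel spoon, 190 mm long; bystander. Origin: underside, near its middle
- molcajete: dark grey stone mortar on three feet with its pestle standing in it, 172 mm across, about 145 mm high; bystander. Origin: centre of its underside
- salsa_jar: dark red glass jar with a steel lid, 66 mm across, 100 mm high; bystander. Origin: centre of its underside
- cazuela: open terracotta bowl, 124 mm across, 45 mm high; bystander. Origin: centre of its underside
Not all that is in view belongs to the job. Several things look just like the wedge: the one meant starts farthest to the robot's left.

How it is judged:
By the outcome, as a careful person would: the job done as asked, in the order asked, and still so for the second after the job is handed in, with the robot touching nothing.
It also fails if it takes over 51 s, if anything falls off the work surface, if the arm or the gripper's body presses on something with over 40 N, if the wrist force passes 120 N, or if a joint passes its speed limit or range.

### The arm

A 7-joint arm with a two-finger parallel gripper is mounted at the origin on the work surface. World frame = base frame: x ahead of the robot, y to its left, z up, the work surface at z = 0. Lengths are in m, angles in rad, forces in N, time in s.
With the tool pointing down it reaches from about 0.425 to 1.025 m from the base axis. Payload 3.6 kg.
Tool frame: the origin (TCP) lies midway between the tips of the shut fingers; the grasp point (between the pads) lies 19 mm behind it; z points along the fingers, y is the line along which they close (so a half turn about z gives the same grasp; the last joint's range is limited). The gripper opens to 85 mm and grips with 20 to 120 N. Pads are 22 mm wide; open, the fingers measure 114 mm over their backs; the gripper's body (76 mm by 85 mm) begins 54 mm behind the grasp point. The pads swing forward as they close: fully open they stand 13 mm farther back than shut.
Start: joints at [-1.286, 0.591, 0.048, 1.609, -0.033, 0.943, -0.034], TCP at [0.268, 0.674, 0.199] pointing down, gripper open.
Joint ranges: [-2.69, 2.69], [-0.47, 2.24], [-1.27, 1.36], [0.19, 2.51], [-1.53, 4.68], [0.08, 2.07], [-3.09, 3.09]. Speed limits (rad/s): [2.57, 2.57, 3.14, 3.14, 3.14, 3.14, 3.14].

### API

Orientations are given as [roll, pitch, yaw] about the fixed x, y, z axes, in that order (R = Rz(yaw) Ry(pitch) Rx(roll)).
In Python, from bench import arm, get_image gives the robot as it stands.
- The arm moves only by the tool carry_out, never from a script. Its argument "commands" is a list of rows, each a list of 5 numbers: the finger opening in cm, from 0 to 8.54, then the shift along the tool's x, y, z in cm, then the turn about the tool's z in rad. In form: [[hand, tx, ty, tz, roll], ...]. A call has 1 to 8 rows; each row shifts and turns the commanded pose from where the row before left it, along the tool's axes as they then stand; what a row does not reach is not made up. A row lasts 1/8 s, in which the tool goes at most 62.5 mm and 10.7 degrees, less where a joint would pass 70% of its speed; a pose out of reach is approached as far as the arm can. A call with a gripper value outside its range is refused whole. The fingers move at their own pace and stop on an object; "grip_force" is the grip in N (left out, the last holds). Time passes only in rows, so rows that do not move let the fingers close. It gives the time, the measured TCP pose, the force, the opening and the grip force at its end, in the units of the state.
- arm.observe(): the state, without advancing time (a new reading comes with each control period).
- get_image(name): name is "side" or "top"; returns a dict with "img" (400x640x3 uint8, red, green, blue), "fovy" (degrees; the focal length in pixels is half the picture's height over the tangent of half this angle, whatever the lens; pixels are square), "cx", "cy" (the principal point, pixels), "rvec" (rotation vector, rad) and "tvec" (3), from world to camera coordinates, as OpenCV has them. Camera axes: x right, y down, z forward; pixel columns grow to the right and rows downward; lengths in m; the calibration is good to about 2 mm. A picture is of the moment at which its call begins. There is no depth.
- arm.hand_in(): hands the job in; it is judged then, once.
The state is a dict: "clock": time; "joint_positions": joint angles; "joint_vel": joint speeds; "tau": joint torques, N m; "ee_pos": TCP position; "ee_rot": TCP orientation; "contact_force": force on the tool from outside, world axes, zero at the start; "moment": the same for the moment, N m; "finger_gap": finger opening in m; "finger_force": force on a finger pad.
Only numpy, scipy, OpenCV 4.12 (cv2) and the standard library are available. Lean on these libraries where they do the work, as an engineer would, in place of code of your own. Each camera call takes 0.05 s, during which the arm holds its last target. There are 200 camera calls.

## Working session

There is one attempt and no reset: what is moved stays moved. The work goes in short steps, Python scripts to look and compute and a tool call to move; the robot and the scene stay as the last step left them, time stands still between calls to the robot, and variables do not carry over. Pictures are saved under pics/ and viewed, at most 10 in all, crops included, and the job is handed in when it is done.

Besides the shell and the picture viewer there is one more tool, called after "Request:" by a JSON object that holds its "fn" and its "kwargs", one argument or row to a line. carry_out: Moves the arm, as the interface text tells. Its arguments: {"type":"object","properties":{"commands":{"type":"array","items":{"type":"array","items":{"type":"number"}}},"grip_force":{"type":"number"}},"required":["commands"]}

```bash
mkdir -p pics; ls; python3 - <<'E'
from bench import arm,get_image
import cv2
for n in("side","top"):
    d=get_image(n); cv2.imwrite(f"pics/{n}0.png",d["img"][:,:,::-1]); print(n,d["fovy"],d["cx"],d["cy"],d["rvec"],d["tvec"])
s=arm.observe(); print(s)
E
```

```text
pics
side 44.374207889156835 327.44310717887566 202.02211168958402 [ 2.01375963 -0.79898622  0.45855196] [-0.32355656  0.25973339  1.16382887]
top 43.38954552517935 322.7426563969773 205.27012849828728 [ 2.15439801 -2.13455895  0.13631369] [0.07485556 0.48746783 1.81183955]
{'clock': 0.1, 'joint_positions': array([-1.28548986,  0.59198045,  0.04825468,  1.60973673, -0.03328985,
        0.94267504, -0.03371537]), 'joint_vel': array([ 9.16040763e-04, -2.55648917e-03, -3.53102836e-05, -3.48063504e-03,
        2.04185404e-04, -1.53348726e-03, -4.35877495e-04]), 'tau': array([ 4.68749990e-03, -5.49996042e+01,  1.55316554e+00, -1.98822677e+01,
        9.69577173e-03,  3.84164669e-03,  5.06061838e-06]), 'ee_pos': array([0.26777661, 0.67284986, 0.19827186]), 'ee_rot': array([-3.13959858e+00,  9.13700168e-05,  2.76289723e+00]), 'contact_force': array([0.28288427, 0.5521745 , 0.08764521]), 'moment': array([-0.02071723, -0.00572612,  0.02936638]), 'finger_force': 0.0, 'finger_gap': 0.08514031129184663}
```

View pics/side0.png

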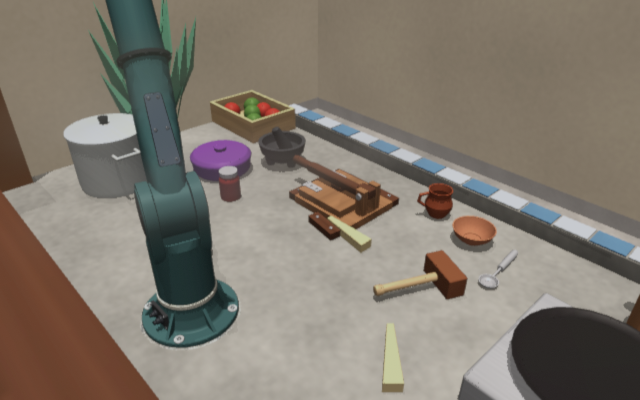

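View pics/top0.png

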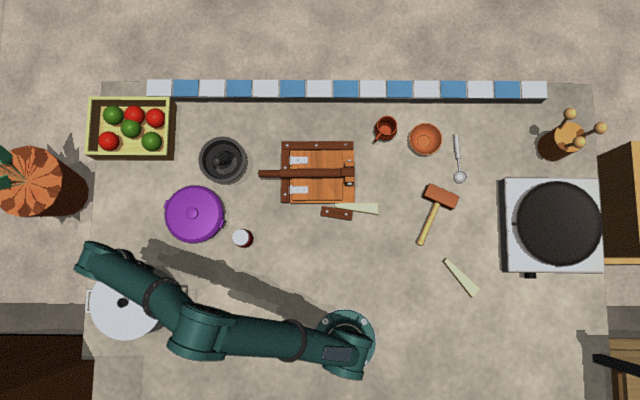

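Side: slot wedge at about (349,232), loose look-alike wedge (393,357), mallet head (445,273). Top: slot wedge (350,208), loose one (461,277), mallet head (440,196). The robot's left is image-left in the top view, so the slot wedge should be the one meant. I'll crop closely to check and measure.

```bash
cat >h.py <<'E'
import numpy as np,cv2
from bench import arm,get_image
C={}
def cam(n,new=False):
    d=get_image(n); f=200/np.tan(np.radians(d["fovy"]/2))
    d["K"]=np.array([[f,0,d["cx"]],[0,f,d["cy"]],[0,0,1]]); d["R"]=cv2.Rodrigues(np.array(d["rvec"]))[0]; d["t"]=np.array(d["tvec"]).reshape(3); return d
def proj(d,P): return cv2.projectPoints(np.float64(P).reshape(-1,1,3),np.float64(d["rvec"]),np.float64(d["tvec"]),d["K"],None)[0].reshape(-1,2)
def onz(d,uv,z):
    r=d["R"].T@np.linalg.solve(d["K"],[*uv,1]); c=-d["R"].T@d["t"]; return c+r*(z-c[2])/r[2]
def tri(a,ua,b,ub):
    P=lambda d:d["K"]@np.c_[d["R"],d["t"]]
    X=cv2.triangulatePoints(P(a),P(b),np.float64(ua),np.float64(ub)).ravel(); return X[:3]/X[3]
def crop(d,x,y,w,h,s,name): cv2.imwrite(f"pics/{name}.png",cv2.resize(d["img"][y:y+h,x:x+w,::-1],None,fx=s,fy=s,interpolation=cv2.INTER_CUBIC))
E
python3 - <<'E'
from h import *
s,t=cam("side"),cam("top")
a=cv2.resize(s["img"][145:305,285:485,::-1],None,fx=4,fy=4,interpolation=cv2.INTER_CUBIC)[:600]
cv2.imwrite("pics/s1.png",a)
crop(t,270,130,200,125,4,"t1")
E
```

```text
(no output)
```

View pics/s1.png

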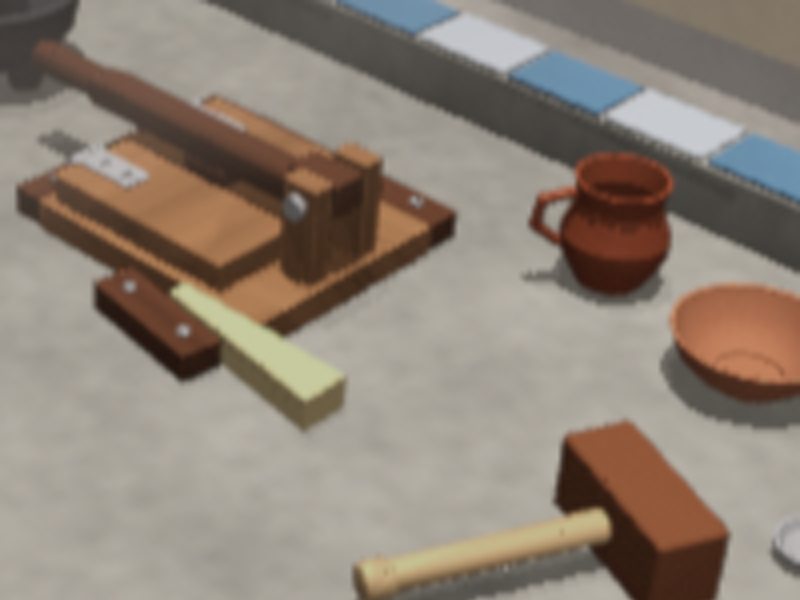

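View pics/t1.png

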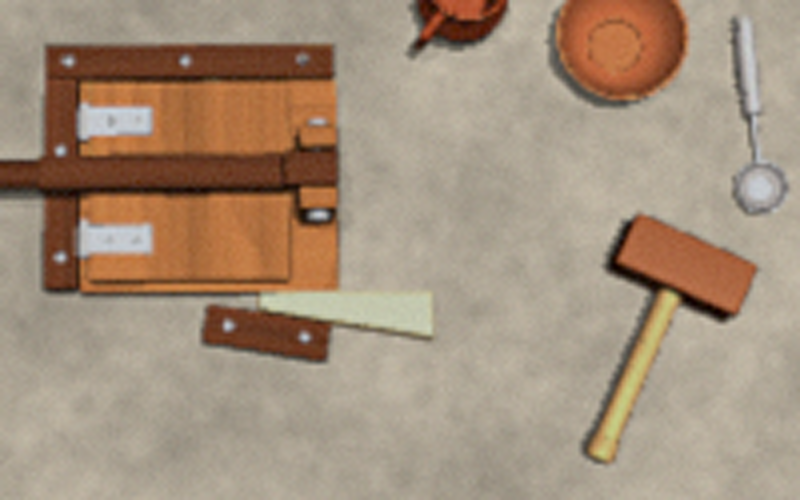

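The crops confirm the slot wedge: in the top crop its tip is at (258,293) and its head at (433,293)-(433,337). The mallet head's top corners are at (643,214), (757,266), (735,305) and (615,262).

```bash
python3 - <<'E'
from h import *
s,t=cam("side"),cam("top")
S=lambda p:(285+(p[0]+.5)/4-.5,145+(p[1]+.5)/4-.5)
T=lambda p:(270+(p[0]+.5)/4-.5,130+(p[1]+.5)/4-.5)
pts={"m++":((628,422),(643,214)),"m-+":((567,440),(615,262)),"m--":((660,552),(735,312)),"m+-":((727,530),(757,266)),"hEnd":((370,565),(602,445)),
"wh+":((345,378),(433,293)),"wh-":((303,398),(433,337)),"wt":((180,288),(258,293)),"cleat+-":((455,213),(334,45))}
np.set_printoptions(precision=4,suppress=True)
for k,(a,b) in pts.items():
    X=tri(s,S(a),t,T(b)); print(k,X, "resid",proj(t,X)[0]-T(b))
H={k:onz(t,T(pts[k][1]),.06) for k in list(pts)[:4]}
c=sum(H.values())/4; print("head top z.06 c",c, {k:v for k,v in H.items()})
print("hEnd z.03",onz(t,T(pts["hEnd"][1]),.026))
for k in("wh+","wh-","wt"): print(k,onz(t,T(pts[k][1]),.03),onz(s,S(pts[k][0]),.03))
for p in((334,45),(46,45),(45,291)): print("cleat",onz(t,T(p),.026))
E
```

```text
m++ [ 0.5657 -0.309   0.0623] resid [-0.4879  0.4409]
m-+ [ 0.5249 -0.2869  0.0556] resid [ 0.2468 -0.2311]
m-- [ 0.4784 -0.3925  0.057 ] resid [-0.1725  0.1548]
m+- [ 0.5197 -0.4118  0.0623] resid [-0.2322  0.1995]
hEnd [ 0.3568 -0.2721  0.042 ] resid [-0.4904  0.5284]
wh+ [ 0.4975 -0.1229  0.0305] resid [-0.0871  0.0934]
wh- [ 0.456  -0.1221  0.0339] resid [-0.165   0.1821]
wt [0.4956 0.0387 0.0272] resid [-0.316   0.3741]
cleat+- [ 0.7317 -0.0311  0.0265] resid [-0.257   0.2529]
head top z.06 c [ 0.5226 -0.3505  0.06  ] {'m++': array([ 0.5677, -0.3113,  0.06  ]), 'm-+': array([ 0.5234, -0.2851,  0.06  ]), 'm--': array([ 0.4786, -0.3923,  0.06  ]), 'm+-': array([ 0.5208, -0.4133,  0.06  ])}
hEnd z.03 [ 0.3599 -0.2768  0.026 ]
wh+ [ 0.498  -0.1233  0.03  ] [ 0.4976 -0.1223  0.03  ]
wh- [ 0.4572 -0.1231  0.03  ] [ 0.4591 -0.1182  0.03  ]
wt [0.4966 0.0376 0.03  ] [0.491  0.0367 0.03  ]
cleat [ 0.7329 -0.0321  0.026 ]
cleat [0.7309 0.2383 0.026 ]
cleat [0.4974 0.2343 0.026 ]
```

```bash
cat >>h.py <<'E'
from scipy.spatial.transform import Rotation as Ro
def plan(tgts,hand,smax=0.058,rmax=0.18):
    """tgts: [(pos,yaw)] world; prints rows, tool assumed about vertical"""
    s=arm.observe(); p=np.array(s["ee_pos"]); R=Ro.from_euler("xyz",s["ee_rot"])
    for q,yaw in tgts:
        q=np.array(q,float); dy=(yaw-R.as_euler("xyz")[2]+np.pi)%(2*np.pi)-np.pi
        n=int(max(np.ceil(np.linalg.norm(q-p)/smax),np.ceil(abs(dy)/rmax),1))
        for i in range(n):
            d=np.round(R.inv().apply((q-p)/(n-i))*100,2); r=round(-dy/n,3)
            p=p+R.apply(d/100); R=R*Ro.from_euler("z",r); print([hand,*map(float,d),r],end=", ")
        print("\n ->",p.round(4),R.as_euler("xyz").round(4))
E
python3 -c "
from h import *
plan([((.50,.2,.2),2.0),((.537,-.3185,.15),1.151)],8.5)"
```

```text
[8.5, -3.91, -3.54, -0.01, np.float64(0.076)], [8.5, -4.16, -3.23, -0.01, np.float64(0.076)], [8.5, -4.4, -2.91, -0.01, np.float64(0.076)], [8.5, -4.6, -2.57, -0.01, np.float64(0.076)], [8.5, -4.79, -2.21, -0.01, np.float64(0.076)], [8.5, -4.94, -1.84, -0.01, np.float64(0.076)], [8.5, -5.06, -1.46, -0.01, np.float64(0.076)], [8.5, -5.16, -1.07, -0.0, np.float64(0.076)], [8.5, -5.23, -0.67, -0.01, np.float64(0.076)], [8.5, -5.26, -0.27, -0.0, np.float64(0.076)], 
 -> [0.5 0.2 0.2] [-3.1411e+00  6.0000e-04  2.0028e+00]
[8.5, -4.86, -1.83, 0.5, np.float64(0.085)], [8.5, -5.0, -1.42, 0.5, np.float64(0.085)], [8.5, -5.1, -0.99, 0.5, np.float64(0.085)], [8.5, -5.17, -0.55, 0.51, np.float64(0.085)], [8.5, -5.2, -0.11, 0.5, np.float64(0.085)], [8.5, -5.19, 0.34, 0.51, np.float64(0.085)], [8.5, -5.14, 0.77, 0.5, np.float64(0.085)], [8.5, -5.06, 1.21, 0.51, np.float64(0.085)], [8.5, -4.93, 1.63, 0.5, np.float64(0.085)], [8.5, -4.78, 2.05, 0.51, np.float64(0.085)], 
 -> [ 0.537  -0.3185  0.15  ] [3.1415e+00 8.0000e-04 1.1528e+00]
```

Request:
{"fn": "carry_out", "kwargs": {
  "commands": [
    [8.5, -3.9, -3.5, 0, 0.076],
    [8.5, -4.2, -3.2, 0, 0.076],
    [8.5, -4.4, -2.9, 0, 0.076],
    [8.5, -4.6, -2.6, 0, 0.076],
    [8.5, -4.8, -2.2, 0, 0.076],
    [8.5, -4.9, -1.8, 0, 0.076],
    [8.5, -5.1, -1.5, 0, 0.076],
    [8.5, -5.2, -1.1, 0, 0.076]
  ],
  "grip_force": 100
}}

```text
clock: 1.3
ee_pos: [0.4549, 0.2933, 0.1996]
ee_rot: [3.141, -0.0, 2.153]
contact_force: [0.1, -0.1, -0.4]
finger_gap: 0.0846
finger_force: 0.0
```

Request:
{"fn": "carry_out", "kwargs": {
  "commands": [
    [8.5, -5.2, -0.7, 0, 0.076],
    [8.5, -5.3, -0.3, 0, 0.076],
    [8.5, -4.9, -1.8, 0.5, 0.085],
    [8.5, -5.0, -1.4, 0.5, 0.085],
    [8.5, -5.1, -1.0, 0.5, 0.085],
    [8.5, -5.2, -0.6, 0.5, 0.085],
    [8.5, -5.2, -0.1, 0.5, 0.085],
    [8.5, -5.2, 0.3, 0.5, 0.085]
  ]
}}

```text
clock: 2.3
ee_pos: [0.5225, -0.1135, 0.1694]
ee_rot: [3.141, -0.0, 1.491]
contact_force: [1.2, 0.7, 0.4]
finger_gap: 0.0852
finger_force: 0.0
```

Request:
{"fn": "carry_out", "kwargs": {
  "commands": [
    [8.5, -5.1, 0.8, 0.5, 0.085],
    [8.5, -5.1, 1.2, 0.5, 0.085],
    [8.5, -4.9, 1.6, 0.5, 0.085],
    [8.5, -4.8, 2.0, 0.5, 0.085],
    [8.5, 0, 0, 0, 0],
    [8.5, 0, 0, 0, 0]
  ]
}}

```text
clock: 3.05
ee_pos: [0.5363, -0.3183, 0.149]
ee_rot: [-3.141, -0.001, 1.153]
contact_force: [-0.1, 0.8, -0.6]
finger_gap: 0.0849
finger_force: 0.0
```

Request:
{"fn": "carry_out", "kwargs": {
  "commands": [
    [8.5, 0, 0, 4.0, 0],
    [8.5, 0, 0, 4.0, 0],
    [8.5, 0, 0, 3.0, 0],
    [8.5, 0, 0, 1.9, 0],
    [8.5, 0, 0, 0, 0]
  ]
}}

```text
clock: 3.68
ee_pos: [0.536, -0.3172, 0.0193]
ee_rot: [-3.139, -0.001, 1.155]
contact_force: [-0.4, -0.2, 0.3]
finger_gap: 0.085
finger_force: 0.0
```

```bash
python3 - <<'E'
from h import *
s=cam("side"); crop(s,370,200,150,120,5,"s2")
E
```

```text
(no output)
```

View pics/s2.png

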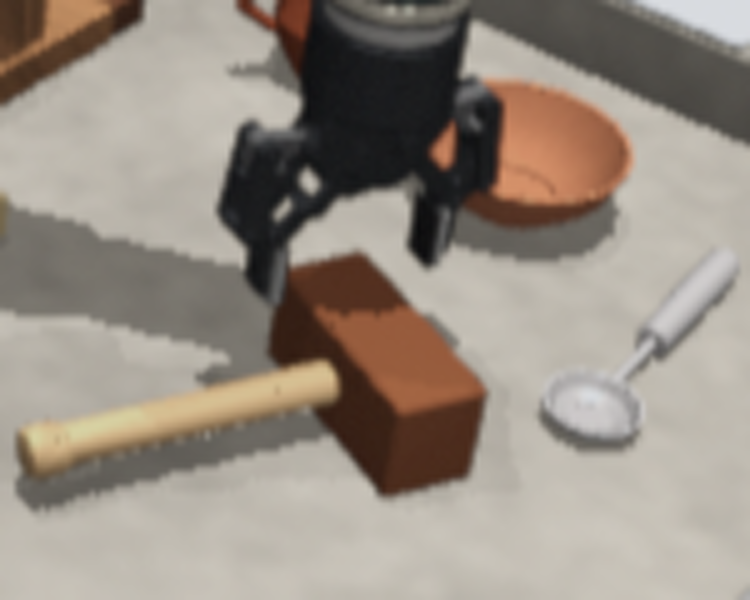

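The fingers straddle the head near its +y end: near tip at crop (270,300), far tip at (430,262). Before closing I'll check these against projections.

```bash
python3 - <<'E'
from h import *
s=cam("side"); o=arm.observe(); R=Ro.from_euler("xyz",o["ee_rot"]); p=o["ee_pos"]
f=lambda P:((proj(s,P)-[370,200]+.5)*5-.5).round()
for off in ([0,.05,-.013],[0,-.05,-.013],[0,0,0]): q=p+R.apply(off); print(q.round(3),f(q))
c=np.array([.5226,-.3505]);th=-.42;M=np.array([[np.cos(th),-np.sin(th)],[np.sin(th),np.cos(th)]])
for a in((26,60),(-26,60),(-26,-60),(26,-60),(-26,35)):
  q=c+M@np.array(a)/1000; print(a,f([*q,.06]),f([*q,0]))
E
```

```text
[ 0.583 -0.339  0.034] [[425. 307.]]
[ 0.491 -0.299  0.034] [[256. 347.]]
[ 0.537 -0.319  0.021] [[338. 346.]]
(26, 60) [[366. 249.]] [[350. 338.]]
(-26, 60) [[278. 269.]] [[264. 358.]]
(-26, -60) [[402. 416.]] [[384. 509.]]
(26, -60) [[495. 393.]] [[475. 485.]]
(-26, 35) [[302. 297.]] [[288. 388.]]
```

```bash
python3 - <<'E'
from h import *
s=cam("side"); t=cam("top"); o=arm.observe(); print(o["clock"],o["ee_pos"],o["ee_rot"],-s["R"].T@s["t"])
R=Ro.from_euler("xyz",o["ee_rot"]); p=o["ee_pos"]
a=cv2.resize(s["img"][200:300,370:490,::-1],None,fx=3.3,fy=3.3); b=cv2.resize(t["img"][150:250,390:510,::-1],None,fx=3.3,fy=3.3)
for q in ([0,.05,-.013],[0,-.05,-.013],[0,0,0]):
  for d,im,o0 in((s,a,(370,200)),(t,b,(390,150))):
    u=(proj(d,p+R.apply(q))[0]-o0)*3.3; cv2.circle(im,(int(u[0]),int(u[1])),3,(0,255,0),-1)
cv2.imwrite("pics/c3.png",np.hstack([a,b]))
E
```

```text
3.875 [ 0.53738544 -0.31954055  0.02167421] [3.13910183e+00 1.93050049e-04 1.15304455e+00] [-0.35926035 -0.82912064  0.84269738]
```

View pics/c3.png

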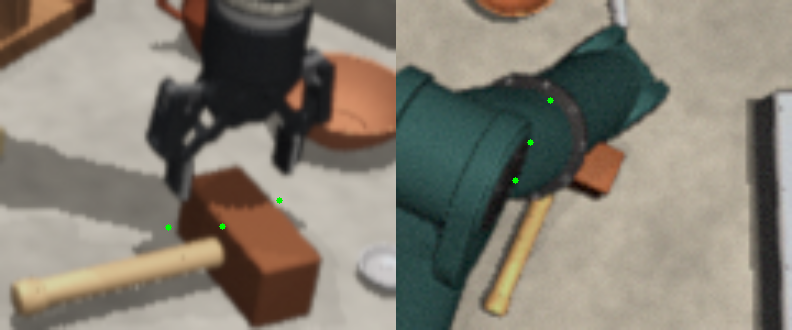

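The tips look about 9 px higher in the side view than the pose predicts. Lowering 1 cm is safe either way. I'll do that, close gently and look again.

Request:
{"fn": "carry_out", "kwargs": {
  "commands": [
    [8.5, 0, 0, 1.0, 0],
    [5.2, 0, 0, 0, 0],
    [4.5, 0, 0, 0, 0],
    [4.5, 0, 0, 0, 0],
    [4.5, 0, 0, 0, 0],
    [4.5, 0, 0, 0, 0]
  ],
  "grip_force": 30
}}

```text
clock: 4.62
ee_pos: [0.5366, -0.3193, 0.0105]
ee_rot: [3.141, 0.0, 1.153]
contact_force: [-0.3, -1.8, 0.4]
finger_gap: 0.0514
finger_force: 32.3
```

```bash
python3 - <<'E'
from h import *
s=cam("side"); o=arm.observe(); print(o["clock"],o["ee_pos"],o["ee_rot"],o["finger_gap"],o["finger_force"])
R=Ro.from_euler("xyz",o["ee_rot"]); p=o["ee_pos"]
a=cv2.resize(s["img"][190:310,370:490,::-1],None,fx=5,fy=5,interpolation=cv2.INTER_CUBIC)
for q in ([0,.026,0],[0,-.026,0],[0,0,-.073],[0,-.026,-.019]):
    u=(proj(s,p+R.apply(q))[0]-(370,190))*5; cv2.circle(a,(int(u[0]),int(u[1])),3,(0,255,0),-1)
cv2.imwrite("pics/s4.png",a)
E
```

```text
4.675 [ 0.53663393 -0.31929166  0.01051863] [3.14090793e+00 1.42368508e-04 1.15271777e+00] 0.05134293689650654 32.269184589385986
```

View pics/s4.png

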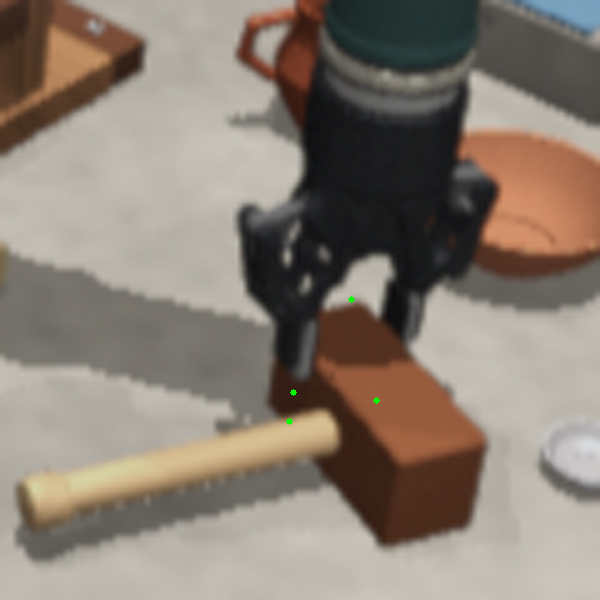

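Gripped at 51 mm and about 35 mm in front of the handle, but the pads only reach about 20 mm down the head. I'll reopen, go 1 cm deeper and grip firmly.

Request:
{"fn": "carry_out", "kwargs": {
  "commands": [
    [6.5, 0, 0, 0, 0],
    [6.5, 0, 0, 0, 0],
    [6.5, 0, 0, 1.0, 0],
    [4.5, 0, 0, 0, 0],
    [4.5, 0, 0, 0, 0],
    [4.5, 0, 0, 0, 0]
  ],
  "grip_force": 100
}}

```text
clock: 5.42
ee_pos: [0.5361, -0.3187, -0.0002]
ee_rot: [-3.141, -0.0, 1.153]
contact_force: [-0.3, 0.3, -4.2]
finger_gap: 0.0503
finger_force: 104.0
```

Request:
{"fn": "carry_out", "kwargs": {
  "commands": [
    [4.5, 0, 0, -0.5, 0],
    [4.5, 0, 0, -1.0, 0],
    [4.5, 0, 0, -1.5, 0],
    [4.5, 0, 0, -2.0, 0],
    [4.5, 0, 0, 0, 0],
    [4.5, 0, 0, 0, 0]
  ]
}}

```text
clock: 6.18
ee_pos: [0.5365, -0.3188, 0.0506]
ee_rot: [3.141, -0.0, 1.153]
contact_force: [-0.6, -0.5, -4.7]
finger_gap: 0.0508
finger_force: 104.5
```

```bash
python3 - <<'E'
from h import *
s,t=cam("side"),cam("top"); o=arm.observe(); print(o["clock"],o["ee_pos"],o["ee_rot"],o["finger_gap"],o["finger_force"],o["contact_force"])
a=cv2.resize(s["img"][170:290,370:500,::-1],None,fx=4,fy=4,interpolation=cv2.INTER_CUBIC); b=cv2.resize(t["img"][150:270,410:480,::-1],None,fx=4,fy=4)
cv2.imwrite("pics/s5.png",np.hstack([a,b]))
E
```

```text
6.275 [ 0.53595176 -0.31855     0.04985521] [-3.14048050e+00 -3.15493887e-04  1.15296970e+00] 0.05024917596344029 104.54983949661255 [-0.13513607  0.34646283 -4.1809551 ]
```

View pics/s5.png

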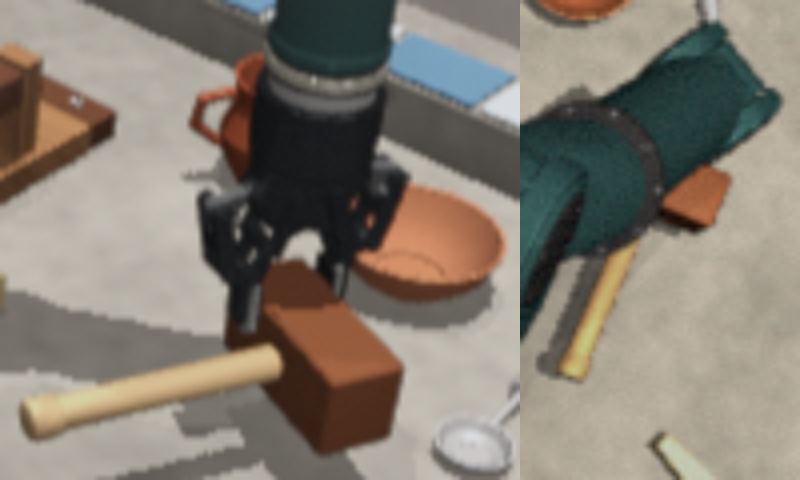

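The mallet is lifted level: side crop head at (315,350), handle level. I'll plan the move behind the wedge head.

```bash
python3 -c "
from h import *
plan([((.477,-.195,.05),1.58),((.477,-.195,.005),1.58)],4.5,smax=.03,rmax=.09)"
```

```text
[4.5, 1.78, -2.08, -0.0, np.float64(-0.085)], [4.5, 1.95, -1.92, -0.0, np.float64(-0.085)], [4.5, 2.11, -1.75, -0.0, np.float64(-0.085)], [4.5, 2.25, -1.56, -0.0, np.float64(-0.085)], [4.5, 2.37, -1.37, -0.0, np.float64(-0.085)], 
 -> [ 0.477 -0.195  0.05 ] [-3.1407e+00 -7.0000e-04  1.5780e+00]
[4.5, -0.0, 0.0, 2.25, np.float64(-0.001)], [4.5, -0.01, 0.0, 2.25, np.float64(-0.001)], 
 -> [ 0.477 -0.195  0.005] [-3.1407e+00 -7.0000e-04  1.5800e+00]
```

Request:
{"fn": "carry_out", "kwargs": {
  "commands": [
    [4.5, 1.8, -2.1, 0, -0.085],
    [4.5, 1.95, -1.9, 0, -0.085],
    [4.5, 2.1, -1.75, 0, -0.085],
    [4.5, 2.25, -1.55, 0, -0.085],
    [4.5, 2.35, -1.35, 0, -0.085],
    [4.5, 0, 0, 2.2, 0],
    [4.5, 0, 0, 2.2, 0],
    [4.5, 0, 0, 0, 0]
  ]
}}

```text
clock: 7.28
ee_pos: [0.4765, -0.1952, 0.0049]
ee_rot: [-3.138, -0.002, 1.578]
contact_force: [0.6, 0.4, -2.7]
finger_gap: 0.0505
finger_force: 105.2
```

```bash
python3 - <<'E'
from h import *
s,t=cam("side"),cam("top"); o=arm.observe(); print(o["clock"],o["ee_pos"],o["ee_rot"],o["contact_force"])
a=cv2.resize(s["img"][170:290,300:430,::-1],None,fx=4,fy=4,interpolation=cv2.INTER_CUBIC); b=cv2.resize(t["img"][150:270,350:420,::-1],None,fx=4,fy=4)
cv2.imwrite("pics/s6.png",np.hstack([a,b]))
E
```

```text
7.375 [ 0.47774045 -0.1959311   0.00629367] [-3.14110082e+00  7.93037587e-05  1.57741603e+00] [ 0.82369578 -0.32579774 -3.91132517]
```

View pics/s6.png

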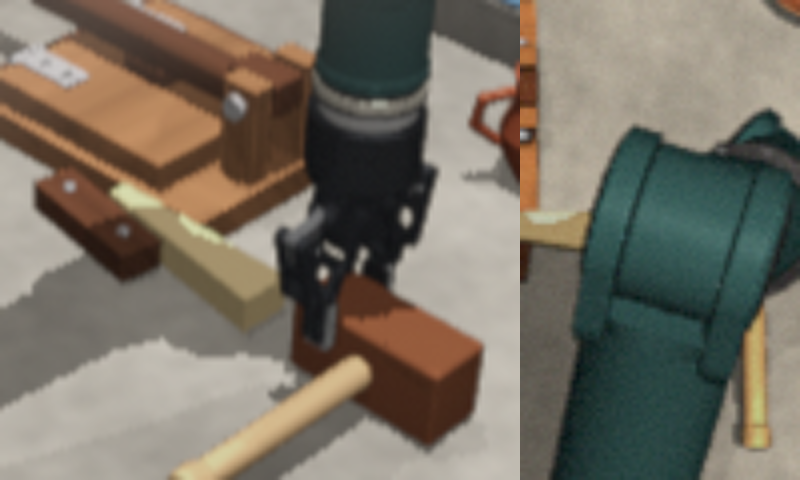

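Request:
{"fn": "carry_out", "kwargs": {
  "commands": [
    [4.5, 0.8, 0, 0, 0],
    [4.5, 1.0, 0, 0, 0],
    [4.5, 0.8, 0, 0, 0],
    [4.5, 0.4, 0, 0, 0],
    [4.5, 0.3, 0, 0, 0],
    [4.5, 0.3, 0, 0, 0],
    [4.5, 0.3, 0, 0, 0],
    [4.5, 0.3, 0, 0, 0]
  ]
}}

```text
clock: 8.38
ee_pos: [0.4775, -0.1536, 0.0063]
ee_rot: [-3.142, 0.0, 1.578]
contact_force: [-0.2, -0.3, -4.2]
finger_gap: 0.0503
finger_force: 105.3
```

Request:
{"fn": "carry_out", "kwargs": {
  "commands": [
    [4.5, 0.3, 0, 0, 0],
    [4.5, 0.3, 0, 0, 0],
    [4.5, 0.3, 0, 0, 0]
  ]
}}

```text
clock: 8.75
ee_pos: [0.4775, -0.1446, 0.0063]
ee_rot: [3.141, 0.0, 1.578]
contact_force: [0.4, -0.2, -4.1]
finger_gap: 0.0508
finger_force: 105.3
```

Request:
{"fn": "carry_out", "kwargs": {
  "commands": [
    [4.5, 0.3, 0, 0, 0],
    [4.5, 0.3, 0, 0, 0]
  ]
}}

```text
clock: 9.0
ee_pos: [0.4774, -0.1385, 0.0063]
ee_rot: [3.142, 0.0, 1.578]
contact_force: [0.4, -0.5, -5.2]
finger_gap: 0.0503
finger_force: 105.3
```

Request:
{"fn": "carry_out", "kwargs": {
  "commands": [
    [4.5, 0.3, 0, 0, 0],
    [4.5, 0.3, 0, 0, 0]
  ]
}}

```text
clock: 9.25
ee_pos: [0.478, -0.1353, 0.0066]
ee_rot: [3.139, 0.004, 1.576]
contact_force: [-0.7, -6.2, -3.9]
finger_gap: 0.0505
finger_force: 105.5
```

```bash
cat >>h.py <<'E'
def wedge_mask(im):
    h=cv2.cvtColor(im,cv2.COLOR_RGB2HSV); m=cv2.inRange(h,(22,55,60),(40,255,255)); m[:,420:]=0; m[:170]=0; m[290:]=0; m[:,:290]=0
    return m
E
python3 - <<'E'
from h import *
s=cam("side"); o=arm.observe(); print(o["clock"],o["ee_pos"],o["contact_force"])
m=wedge_mask(s["img"]); n,l,st,c=cv2.connectedComponentsWithStats(m); print(st[1:])
a=cv2.resize(s["img"][170:290,290:410,::-1],None,fx=5,fy=5,interpolation=cv2.INTER_CUBIC); cv2.imwrite("pics/s7.png",a)
E
```

```text
9.3 [ 0.47816231 -0.13485482  0.00655568] [-1.08309113 -5.60322358 -3.5558856 ]
[[332 217  10   7  30]
 [329 276   2   3   5]]
```

View pics/s7.png

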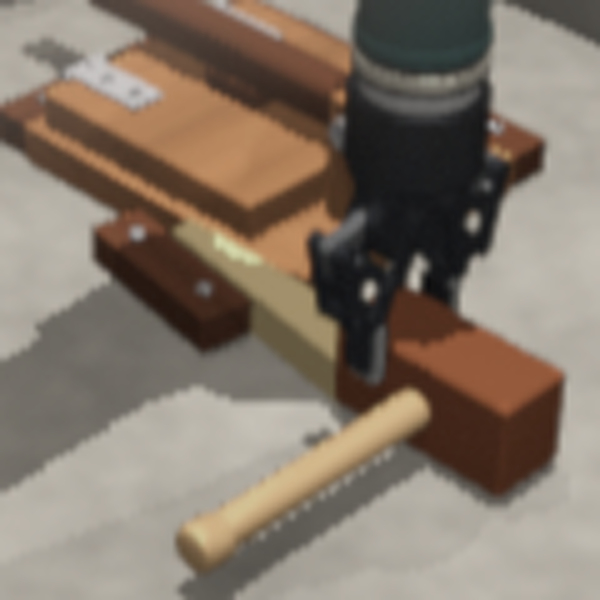

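In contact at 6 N: the mallet face meets the wedge head at crop (335,370), centred on it. I'll finish this tap, then draw clear.

Request:
{"fn": "carry_out", "kwargs": {
  "commands": [
    [4.5, 0.3, 0, 0, 0],
    [4.5, 0.3, 0, 0, 0],
    [4.5, 0.3, 0, 0, 0]
  ]
}}

```text
clock: 9.68
ee_pos: [0.4793, -0.1272, 0.0068]
ee_rot: [3.137, 0.005, 1.575]
contact_force: [0.1, -7.5, -4.2]
finger_gap: 0.0502
finger_force: 105.5
```

Request:
{"fn": "carry_out", "kwargs": {
  "commands": [
    [4.5, -1.5, 0, 0, 0],
    [4.5, -1.5, 0, 0, 0],
    [4.5, 0, 0, 0, 0]
  ]
}}

```text
clock: 10.05
ee_pos: [0.4773, -0.1556, 0.0064]
ee_rot: [3.141, 0.001, 1.575]
contact_force: [-0.5, 0.0, -4.1]
finger_gap: 0.0505
finger_force: 105.4
```

```bash
python3 - <<'E'
from h import *
s=cam("side"); t=cam("top"); o=arm.observe(); print(o["clock"],o["ee_pos"],o["ee_rot"],o["contact_force"])
# wedge pale pixels along the line of its top surface: sample predicted colours along lower -x top edge
for d in(s,):
  h=cv2.cvtColor(d["img"],cv2.COLOR_RGB2HSV)
  for y in np.arange(-.15,-.06,.005):
    u=proj(d,[.477,y,.03])[0].round().astype(int); print(round(y,3),u,d["img"][u[1],u[0]])
E
```

```text
10.15 [ 0.47709199 -0.15349586  0.0062032 ] [-3.14082051e+00 -9.42710014e-04  1.57700726e+00] [ 0.17326169  1.44756979 -3.77122441]
-0.15 [373 247] [66 40 29]
-0.145 [372 246] [67 58 54]
-0.14 [371 245] [82 82 80]
-0.135 [369 244] [36 36 37]
-0.13 [368 243] [23 24 27]
-0.125 [367 243] [20 20 22]
-0.12 [365 242] [26 24 24]
-0.115 [364 241] [45 27 21]
-0.11 [363 240] [65 43 30]
-0.105 [361 239] [112  99  71]
-0.1 [360 239] [127 113  81]
-0.095 [359 238] [154 137 101]
-0.09 [357 237] [162 144 107]
-0.085 [356 236] [162 144 107]
-0.08 [355 235] [162 144 107]
-0.075 [354 235] [162 144 107]
-0.07 [352 234] [163 144 107]
-0.065 [351 233] [162 144 108]
```

Request:
{"fn": "carry_out", "kwargs": {
  "commands": [
    [4.5, 0.45, 0, 0, 0],
    [4.5, 0.45, 0, 0, 0],
    [4.5, 0.45, 0, 0, 0],
    [4.5, 0.45, 0, 0, 0],
    [4.5, 0.45, 0, 0, 0],
    [4.5, 0.4, 0, 0, 0],
    [4.5, 0.3, 0, 0, 0],
    [4.5, 0.3, 0, 0, 0]
  ]
}}

```text
clock: 11.15
ee_pos: [0.4778, -0.1242, 0.0066]
ee_rot: [3.139, 0.004, 1.575]
contact_force: [-0.6, -6.4, -4.8]
finger_gap: 0.0505
finger_force: 105.6
```

Request:
{"fn": "carry_out", "kwargs": {
  "commands": [
    [4.5, 0.3, 0, 0, 0],
    [4.5, 0.3, 0, 0, 0]
  ]
}}

```text
clock: 11.4
ee_pos: [0.4785, -0.1187, 0.0067]
ee_rot: [3.138, 0.005, 1.575]
contact_force: [0.1, -6.4, -3.6]
finger_gap: 0.0504
finger_force: 105.6
```

Request:
{"fn": "carry_out", "kwargs": {
  "commands": [
    [4.5, -0.8, 0, 0, 0],
    [4.5, -0.8, 0, 0, 0],
    [4.5, 0, 0, 0, 0],
    [4.5, 0.4, 0, 0, 0],
    [4.5, 0.4, 0, 0, 0],
    [4.5, 0.4, 0, 0, 0],
    [4.5, 0.4, 0, 0, 0],
    [4.5, 0.3, 0, 0, 0]
  ]
}}

```text
clock: 12.4
ee_pos: [0.4777, -0.1155, 0.0066]
ee_rot: [3.139, 0.005, 1.576]
contact_force: [-1.7, -9.4, -3.6]
finger_gap: 0.0507
finger_force: 105.6
```

Request:
{"fn": "carry_out", "kwargs": {
  "commands": [
    [4.5, 0.3, 0, 0, 0],
    [4.5, 0.3, 0, 0, 0]
  ]
}}

```text
clock: 12.65
ee_pos: [0.4776, -0.1152, 0.0069]
ee_rot: [3.136, 0.013, 1.571]
contact_force: [-3.1, -20.4, -3.4]
finger_gap: 0.0502
finger_force: 105.5
```

Force rose steeply to 20 N with almost no advance. I'll draw clear and repeat a firm tap to confirm.

Request:
{"fn": "carry_out", "kwargs": {
  "commands": [
    [4.5, -0.9, 0, 0, 0],
    [4.5, -0.9, 0, 0, 0],
    [4.5, -0.4, 0, 0, 0],
    [4.5, 0, 0, 0, 0],
    [4.5, 0.4, 0, 0, 0],
    [4.5, 0.4, 0, 0, 0],
    [4.5, 0.4, 0, 0, 0],
    [4.5, 0.3, 0, 0, 0]
  ]
}}

```text
clock: 13.65
ee_pos: [0.4773, -0.1156, 0.0065]
ee_rot: [3.14, 0.004, 1.577]
contact_force: [-1.7, -8.4, -2.6]
finger_gap: 0.0505
finger_force: 105.6
```

Request:
{"fn": "carry_out", "kwargs": {
  "commands": [
    [4.5, 0.3, 0, 0, 0],
    [4.5, 0.3, 0, 0, 0]
  ]
}}

```text
clock: 13.9
ee_pos: [0.4772, -0.1153, 0.0068]
ee_rot: [3.137, 0.011, 1.572]
contact_force: [-3.7, -18.3, -4.1]
finger_gap: 0.0505
finger_force: 105.6
```

Request:
{"fn": "carry_out", "kwargs": {
  "commands": [
    [4.5, 0.2, 0, 0, 0]
  ]
}}

```text
clock: 14.02
ee_pos: [0.4772, -0.1152, 0.0069]
ee_rot: [3.137, 0.014, 1.57]
contact_force: [-3.5, -20.7, -3.1]
finger_gap: 0.0498
finger_force: 105.6
```

The wedge holds at the same depth under 20 N twice. I'll draw clear and check the wedge and press numerically before laying the mallet down.

Request:
{"fn": "carry_out", "kwargs": {
  "commands": [
    [4.5, -0.8, 0, 0, 0],
    [4.5, -1.5, 0, 0, 0],
    [4.5, -2.5, 0, 0, 0],
    [4.5, -3.0, 0, 0, 0],
    [4.5, -3.0, 0, 0, 0],
    [4.5, -2.0, 0, 0, 0],
    [4.5, -1.0, 0, 0, 0],
    [4.5, 0, 0, 0, 0]
  ]
}}

```text
clock: 15.02
ee_pos: [0.4781, -0.243, 0.0062]
ee_rot: [-3.141, -0.001, 1.577]
contact_force: [-0.1, -0.2, -4.2]
finger_gap: 0.0502
finger_force: 105.4
```

```bash
python3 - <<'E'
from h import *
s,t=cam("side"),cam("top"); o=arm.observe(); print(o["clock"],o["ee_pos"],o["ee_rot"],o["contact_force"])
i0=cv2.imread("pics/side0.png")[:,:,::-1]
for n,im,y0 in(("before",i0,-.15),("now",s["img"],-.12)):
  print(n,[(round(y,3),cv2.getRectSubPix(im,(1,1),tuple(map(float,proj(s,[.480,y,.03])[0])))[0,0].tolist()) for y in np.arange(y0,y0+.06,.005)])
# press motion: register press-lever patch between start and now (side), and back cleat as control
g0,g1=[cv2.cvtColor(np.ascontiguousarray(x),cv2.COLOR_RGB2GRAY).astype(np.float32) for x in(i0,s["img"])]
for nm,(x,y,w,h) in {"board":(300,165,70,50),"cleatR":(383,190,20,18)}.items():
  print(nm,cv2.phaseCorrelate(g0[y:y+h,x:x+w].copy(),g1[y:y+h,x:x+w].copy(),cv2.createHanningWindow((w,h),cv2.CV_32F)))
print("3mm x shift px",proj(s,[.603,.1,.06])[0]-proj(s,[.6,.1,.06])[0])
E
```

```text
15.125 [ 0.47802427 -0.24137768  0.00611302] [-3.14078483e+00 -1.77463703e-03  1.57943238e+00] [ 0.97518807  0.03455349 -3.97977197]
before [(np.float64(-0.15), [169, 165, 155]), (np.float64(-0.145), [170, 165, 156]), (np.float64(-0.14), [162, 155, 144]), (np.float64(-0.135), [119, 109, 87]), (np.float64(-0.13), [108, 95, 69]), (np.float64(-0.125), [116, 104, 75]), (np.float64(-0.12), [170, 165, 125]), (np.float64(-0.115), [197, 199, 155]), (np.float64(-0.11), [199, 202, 158]), (np.float64(-0.105), [199, 202, 158]), (np.float64(-0.1), [199, 202, 158]), (np.float64(-0.095), [199, 202, 158])]
now [(np.float64(-0.12), [193, 188, 178]), (np.float64(-0.115), [195, 190, 180]), (np.float64(-0.11), [184, 177, 165]), (np.float64(-0.105), [133, 121, 96]), (np.float64(-0.1), [122, 108, 79]), (np.float64(-0.095), [119, 105, 76]), (np.float64(-0.09), [129, 114, 83]), (np.float64(-0.085), [157, 140, 103]), (np.float64(-0.08), [166, 150, 112]), (np.float64(-0.075), [167, 150, 112]), (np.float64(-0.07), [165, 147, 109]), (np.float64(-0.065), [165, 147, 110])]
board ((0.560716680659354, -0.48975622697902566), 0.9851858308580187)
cleatR ((-0.5680865937926551, -1.0369678754325733), 0.4361510303285387)
3mm x shift px [ 0.67179892 -0.3248156 ]
```

The wedge advanced 33 mm and the press moved about 2.7 mm, as expected. Now I'll lay the mallet down here; its face is about 13 cm from the wedge head.

Request:
{"fn": "carry_out", "kwargs": {
  "commands": [
    [4.5, 0, 0, 0.3, 0],
    [4.5, 0, 0, 0.25, 0],
    [4.5, 0, 0, 0.1, 0],
    [4.5, 0, 0, 0, 0]
  ]
}}

```text
clock: 15.62
ee_pos: [0.4782, -0.2426, -0.0002]
ee_rot: [-3.141, -0.001, 1.578]
contact_force: [0.9, 1.7, -3.1]
finger_gap: 0.0503
finger_force: 105.6
```

Request:
{"fn": "carry_out", "kwargs": {
  "commands": [
    [4.5, 0, 0, 0.05, 0],
    [5.3, 0, 0, 0, 0],
    [5.8, 0, 0, 0, 0],
    [6.5, 0, 0, 0, 0],
    [7.5, 0, 0, 0, 0],
    [8.0, 0, 0, 0, 0],
    [8.0, 0, 0, 0, 0]
  ]
}}

```text
clock: 16.5
ee_pos: [0.4782, -0.2431, -0.0007]
ee_rot: [-3.142, -0.0, 1.578]
contact_force: [0.4, -0.0, 0.3]
finger_gap: 0.0803
finger_force: 0.0
```

Request:
{"fn": "carry_out", "kwargs": {
  "commands": [
    [8.0, 0, 0, -1.0, 0],
    [8.0, 0, 0, -2.0, 0],
    [8.0, 0, 0, -4.0, 0],
    [8.0, 0, 0, -5.0, 0],
    [8.0, 0, 0, -5.0, 0],
    [8.0, 0, 0, -3.0, 0],
    [8.0, 0, 0, 0, 0],
    [8.0, 0, 0, 0, 0]
  ]
}}

```text
clock: 17.5
ee_pos: [0.4775, -0.2425, 0.199]
ee_rot: [-3.141, -0.001, 1.578]
contact_force: [0.2, 0.2, 0.1]
finger_gap: 0.08
finger_force: 0.0
```

```bash
python3 - <<'E'
from h import *
s=cam("side"); o=arm.observe(); print(o["clock"],o["ee_pos"],o["contact_force"],o["finger_gap"])
h=cv2.cvtColor(s["img"],cv2.COLOR_RGB2HSV)
m=cv2.inRange(h,(3,120,40),(12,255,255)); m[:200]=0;m[:,:340]=0; m[:,450:]=0
n,l,st,c=cv2.connectedComponentsWithStats(m); k=1+np.argmax(st[1:,4]); print(st[k],c[k])
ce=np.array([.478,-.277]); q=[(x,y,z) for x in(.452,.504) for y in(-.337,-.217) for z in(0,.06)]
u=proj(s,q); print("expected bbox",u.min(0),u.max(0)-u.min(0))
m=cv2.inRange(h,(14,60,120),(24,255,255)); m[:230]=0;m[:,:300]=0;m[330:]=0;m[:,400:]=0
n,l,st,c=cv2.connectedComponentsWithStats(m); k=1+np.argmax(st[1:,4]); print("handle",st[k],proj(s,[[.284,-.277,.019],[.452,-.277,.019]]))
E
```

```text
17.55 [ 0.47719185 -0.24239645  0.19842476] [-0.53484842  0.69995036  0.22379845] 0.07993506170717776
[ 387  247   49   44 1197] [411.41102757 267.30242272]
expected bbox [385.27878093 244.66878459] [52.06185339 49.11973956]
handle [357 271  43  36 418] [[358.64320017 308.41374578]
 [403.75585987 276.34366522]]
```

The mallet lies flat at its expected spot (head and handle match the projection), and the gripper is clear of everything.

```bash
python3 -c "
from bench import arm
print(arm.hand_in())"
```

```text
the job is handed in; nothing more can be done
None
```

I drove the wedge in about 33 mm with separate light taps until it stopped moving (two firm taps of about 20 N at the same depth); the press shifted about 2.7 mm towards the back cleat, the mallet lies flat on the shelf clear of both, and the job was handed in at about 17.5 s, result not shown.

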